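Tap the choke's yoke packs flush and hold the yoke over its core

TASK

We are closing up a three-phase choke: five packs of yoke laminations stand on edge side by side on the plywood board with their ends uneven, so first tap the ends flush where they stand. Then pinch all five together across the stack, lift them over the rail of breakers without shifting anything else on the bench, and bring them over the three bare legs of the choke without ever touching it. Finish there, still holding the packs flush, level and still about a centimetre above the leg tops, centred and square over the row of legs, so that I can slip the gap sheets in underneath.

Things in the scene. Friction and masses are not known exactly. Their poses are not given: they have to be found in the camera images.
- pack1: one of five identical bars of bonded bare steel laminations: 90 mm long (own x), 5.5 mm thick (own y), 18 mm tall (own z), about 70 g. Origin: centre of its underside. They stand on edge, long sides together along the board's x, pack1 to pack5 from the board's -y to its +y, 5.7 mm apart (stack 28 mm thick), each slid lengthwise up to 9 mm from the board's centre
- pack2: yoke pack, as pack1; number 2 of 5 in the stack
- pack3: yoke pack, as pack1; number 3 of 5 in the stack
- pack4: yoke pack, as pack1; number 4 of 5 in the stack
- pack5: yoke pack, as pack1; number 5 of 5 in the stack
- board: smooth plywood board on the bench, 170 (own x) x 110 (own y) x 12 mm, fixed; origin: centre of its underside. The packs stand at its centre on its top, 12 mm up. Left or right of the rail
- choke: the choke without its upper yoke, fixed, across the rail from the board: aluminium base plate 170 (own x) x 120 mm, laminated steel core with three copper coils (45 mm deep in own y, tops at 74 mm), bare steel leg ends standing out of them in a row along own x; a grey terminal strip on its -y side. Origin: centre of its underside
- leg_tops (a point): centre of the top of the middle leg, 80 mm above the bench: the highest point of the choke. Axes as the choke's. Three legs, each 18 (x) x 28 (y) mm, 36 mm apart along x: the row measures 90 x 28 mm, the same as the flush yoke stack
- rail: loose mounting rail with white breakers, a grey and black contactor and grey terminals on it, 320 (own x) x 85 (own y) x 88 mm high, 1.5 kg, lying between board and choke roughly along world x; origin: centre of its underside. Leave it alone
- screwdriver: loose screwdriver with a green handle, lying beyond the work; leave it alone
- tape: loose black tape roll, diameter 68 mm, 19 mm high, lying flat beyond the work; origin: centre of its underside; leave it alone
- cup: loose brown paper cup, diameter 74 mm, 85 mm high, at the side; origin: centre of its underside; leave it alone

How it is judged:
By the outcome, as a careful person would: the job done as asked, in the order asked, and still so for the second after the job is handed in, while the arm keeps its last pose, push and grip.
It also fails if it takes over 58 s, if anything falls off the work surface, if the arm or the gripper's body presses on something with over 40 N, if the wrist force passes 120 N, or if a joint passes its speed limit or range.

ROBOT

A 7-joint arm with a two-finger parallel gripper is mounted at the origin on the work surface. World frame = base frame: x ahead of the robot, y to its left, z up, the work surface at z = 0. Lengths are in m, angles in rad, forces in N, time in s.
With the tool pointing down it reaches from about 0.4 to 0.875 m from the base axis. Payload 19.3 kg.
Tool frame: the origin (TCP) lies at the very end of the fingers, on their centre line; the grasp point (between the pads) lies 19 mm behind it; z points along the fingers, y is the line along which they close (so a half turn about z gives the same grasp; the last joint's range is limited). The gripper opens to 85 mm and grips with 20 to 120 N. Pads are 22 mm wide; open, the fingers measure 114 mm over their backs; the gripper's body (76 mm by 85 mm) begins 54 mm behind the grasp point. The pads swing forward as they close: fully open they stand 13 mm farther back than shut.
Start: joints at [1.073, 0.521, -0.036, 1.599, 0.021, 1.021, -0.113], TCP at [0.259, -0.569, 0.231] pointing down, gripper open.
Joint ranges: [-2.91, 2.91], [-0.3, 2.13], [-1.5, 1.42], [0.17, 2.43], [-1.26, 4.41], [0.16, 1.93], [-2.52, 2.52]. Speed limits (rad/s): [1.89, 1.89, 2.39, 2.39, 3.01, 3.01, 3.01].

INTERFACE

Orientations are given as [roll, pitch, yaw] about the fixed x, y, z axes, in that order (R = Rz(yaw) Ry(pitch) Rx(roll)).
In Python, from workcell import monitor, optics, job_done gives the robot as it stands.
- The arm moves only by the shell command python3 -m handwheel 'ROWS' [FORCE]. ROWS is JSON, a list of rows, each an object of numbers: "dx", "dy", "dz": the shift along the tool's x, y, z in cm; "wx", "wy", "wz": the turn, a rotation vector about the tool's x, y, z in rad; "claw": the opening in per cent of the stroke, from 0 (shut) to 100 (fully open). A call has 1 to 8 rows; each row shifts and turns the commanded pose from where the row before left it, along the tool's axes as they then stand; what a row does not reach is not made up. A row lasts 1/8 s, in which the tool goes at most 62.5 mm and 10.7 degrees, less where a joint would pass 70% of its speed; a pose out of reach is approached as far as the arm can. A call with a gripper value outside its range is refused whole. The fingers move at their own pace and stop on an object; FORCE is the grip in N (left out, the last holds). Time passes only in rows, so rows that do not move let the fingers close. It gives the time, the measured TCP pose, the force, the opening and the grip force at its end, in the units of the state.
- monitor.observe(): the state, without advancing time (a new reading comes with each control period).
- optics.grab_frame(name): name is "scene" or "top" or "wrist"; returns a dict with "frame" (480x640x3 uint8, blue, green, red), "fovy" (degrees; the focal length in pixels is half the picture's height over the tangent of half this angle, whatever the lens; pixels are square), "cx", "cy" (the principal point, pixels), "R" (3x3) and "t" (3): a world point X has camera coordinates R X + t. Camera axes: x right, y down, z forward; pixel columns grow to the right and rows downward; lengths in m; the calibration is good to about 2 mm. A picture is of the moment at which its call begins. There is no depth.
- job_done(): hands the job in; it is judged then, once.
Trained networks look in the newest picture that a camera, given by its name, has taken for a name from the list of things; names that differ only in an ending like _2 or _b are one class to them, and where a whole thing is asked for, a point or a joint stands for the part that bears it (a point fixed in the world has none). Each returns a list of dicts, best first, with "p" (0 to 1); they miss things now and then, are a little off and sometimes report something else, mostly with a low value. They report only what shows in the picture. A call takes as long as a camera call.
- optics.masks_of(name, camera): "region" (480x640 bool, what is visible of it) and "rect" ([left, top, width, height] in pixels, round what is visible of it).
The state is a dict: "clock": time; "qpos": joint angles; "qd": joint speeds; "joint_efforts": joint torques, N m; "position": TCP position; "tool_rot": TCP orientation; "force": force on the tool from outside, world axes, zero at the start; "moment": the same for the moment, N m; "grip_width": finger opening in m; "finger_force": force on a finger pad.
Only numpy, scipy, OpenCV 4.12 (cv2) and the standard library are available. Lean on these libraries where they do the work, as an engineer would, in place of code of your own. Each camera call takes 0.05 s, during which the arm holds its last target. There are 200 camera calls.

## Working session

There is one attempt and no reset: what is moved stays moved. The work goes in short steps, Python scripts to look and compute and a shell command to move; the robot and the scene stay as the last step left them, time stands still between calls to the robot, and variables do not carry over. Pictures are saved under pics/ and viewed, at most 10 in all, crops included, and the job is handed in when it is done.

```bash
mkdir -p pics; ls
cat > h.py <<'E'
import numpy as np, cv2
from workcell import monitor, optics, job_done
def K(f):
    fl=240/np.tan(np.radians(f["fovy"])/2); return fl
def ray(f,u,v,z):
    fl=K(f); R=np.array(f["R"]);t=np.array(f["t"])
    d=R.T@np.array([(u-f["cx"])/fl,(v-f["cy"])/fl,1]); c=-R.T@t
    return c+d*(z-c[2])/d[2]
def proj(f,X):
    p=np.array(f["R"])@np.array(X)+np.array(f["t"]); fl=K(f)
    return fl*p[0]/p[2]+f["cx"],fl*p[1]/p[2]+f["cy"]
E
python3 - <<'E'
from h import *
s=monitor.observe(); print(s)
for n in("top","scene"):
    f=optics.grab_frame(n); cv2.imwrite(f"pics/{n}0.png",f["frame"]); print(n,f["fovy"],f["cx"],f["cy"],-np.array(f["R"]).T@f["t"])
    for o in("board","choke","rail","pack1","cup","screwdriver","tape"):
        for m in optics.masks_of(o,n)[:5]: 
            print(o,round(m["p"],2),m["rect"],m["region"].sum())
E
```

```text
pics
{'clock': 0.0, 'qpos': array([ 1.07281312,  0.52202498, -0.03634146,  1.59999983,  0.02118716,
        1.0210949 , -0.11280811]), 'qd': array([ 1.06574650e-03, -2.96376962e-04, -7.39260911e-04,  2.99305033e-04,
        4.27919234e-04,  5.81273925e-04, -1.84047299e-05]), 'joint_efforts': array([ 2.92282202e-04, -9.27111554e+01,  1.97974853e+00, -3.69925153e+01,
        1.80127082e-02,  8.14740022e-03,  6.44597463e-06]), 'position': array([ 0.25912191, -0.56838413,  0.23072166]), 'tool_rot': array([-3.14045177e+00,  6.35223567e-05,  4.27770483e-01]), 'force': array([ 0.25550345,  0.24030707, -0.12397263]), 'moment': array([ 0.00063527, -0.00994813,  0.00558587]), 'finger_force': 0.0, 'grip_width': 0.08519779457240767}
top 45.16581047093511 322.69749487450906 245.15795853052407 [0.37065629 0.09518218 1.2257929 ]
board 0.83 [217.1, 284.6, 56.2, 82.1] 3594
choke 0.87 [451.8, 209.8, 84.9, 94.3] 4425
choke 0.44 [239.1, 298.7, 9.3, 42.2] 117
rail 0.58 [340.9, 210.8, 43.0, 151.4] 5562
pack1 0.73 [248.3, 308.4, 6.0, 40.9] 114
pack1 0.69 [241.2, 299.0, 5.7, 38.3] 126
pack1 0.67 [243.0, 301
[... 166 characters left out ...]
, 310.0, 3.1, 36.5] 68
tape 0.71 [379.1, 167.6, 32.6, 31.9] 684
scene 43.28026977237396 323.1450926518923 242.57839026091096 [1.2345155  0.56495527 1.03238097]
board 0.57 [376.6, 218.7, 94.3, 73.2] 2832
choke 0.6 [177.1, 126.8, 76.1, 64.8] 2868
rail 0.75 [260.1, 164.1, 113.1, 95.7] 4994
pack1 0.69 [411.7, 238.3, 31.8, 26.4] 222
pack1 0.65 [414.1, 253.8, -1.5, 3.0] 1
pack1 0.6 [408.1, 246.2, 28.4, 22.7] 65
pack1 0.56 [404.6, 233.4, 29.0, 21.2] 29
pack1 0.47 [409.4, 238.6, 28.1, 25.3] 83
cup 0.69 [472.5, 294.8, 47.8, 52.2] 1724
cup 0.61 [409.5, 238.8, 28.1, 24.6] 105
screwdriver 0.68 [413.9, 239.0, 31.0, 24.3] 229
tape 0.78 [200.0, 225.9, 36.1, 34.2] 750
tape 0.22 [410.4, 239.9, 26.0, 25.1] 90
```

Run:
```python
from h import *
a=cv2.imread("pics/top0.png")
b=cv2.imread("pics/scene0.png")
c=cv2.resize(a[195:375,200:300],None,fx=3.3,fy=3.3,interpolation=cv2.INTER_CUBIC)
d=cv2.resize(a[195:375,420:560],None,fx=3.3,fy=3.3,interpolation=cv2.INTER_CUBIC)
cv2.imwrite("pics/crop1.png",np.hstack([c,d]))
print(c.shape,d.shape)
f=optics.grab_frame("top")
m=optics.masks_of("board","top")[0]["region"]; 
r=cv2.minAreaRect(np.argwhere(m)[:,::-1].astype(np.float32)); P=[ray(f,u,v,.012) for u,v in cv2.boxPoints(r)];print(np.round(P,4),np.mean(P,0))
m=optics.masks_of("choke","top")[0]["region"]; 
r=cv2.minAreaRect(np.argwhere(m)[:,::-1].astype(np.float32)); P=[ray(f,u,v,.005) for u,v in cv2.boxPoints(r)];print(np.round(P,4),np.mean(P,0))
m=optics.masks_of("rail","top")[0]["region"]; 
r=cv2.minAreaRect(np.argwhere(m)[:,::-1].astype(np.float32)); P=[ray(f,u,v,.08) for u,v in cv2.boxPoints(r)];print(np.round(P,4))
```

```text
(594, 330, 3) (594, 462, 3)
[[0.4058 0.3199 0.012 ]
 [0.574  0.2958 0.012 ]
 [0.5538 0.1844 0.012 ]
 [0.3863 0.2115 0.012 ]] [0.47997403 0.25290002 0.012     ]
[[ 0.6184 -0.2092  0.005 ]
 [ 0.661  -0.328   0.005 ]
 [ 0.4951 -0.3751  0.005 ]
 [ 0.4551 -0.259   0.005 ]] [ 0.55742165 -0.29281948  0.005     ]
[[ 0.6783  0.0285  0.08  ]
 [ 0.6679 -0.0571  0.08  ]
 [ 0.3667 -0.0144  0.08  ]
 [ 0.3765  0.0668  0.08  ]]
```

View pics/top0.png

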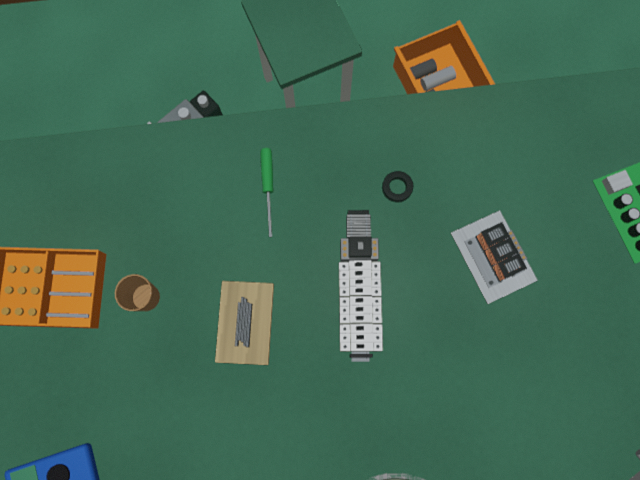

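View pics/crop1.png

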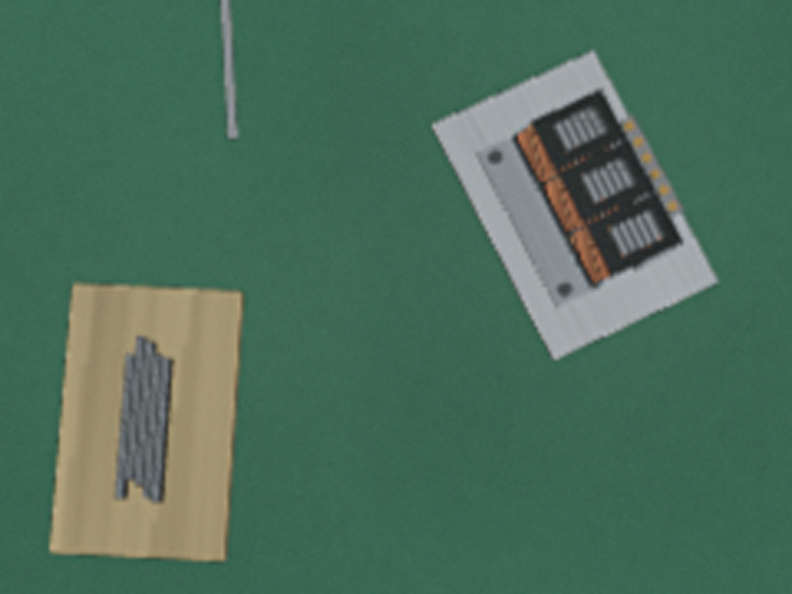

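The top view shows the board with the staggered packs at about (244,322), yaw about -8°. The rail is at (360,285). The choke's three leg ends are at about (496,234), (504,250) and (513,265). The cup, screwdriver and tape are clear of the path.

```bash
python3 -m handwheel '[{"wz":0.144},{"wz":0.144},{"wz":0.144},{"wz":0.144},{"dx":2.2,"dy":-5.1},{"dx":2.2,"dy":-5.1},{"dx":2.2,"dy":-5.1},{"dx":2.2,"dy":-5.1}]'
python3 -m handwheel '[{"dx":2.2,"dy":-5.1},{"dx":2.2,"dy":-5.1},{"dx":2.2,"dy":-5.1},{"dx":2.2,"dy":-5.1},{"dx":2.2,"dy":-5.1},{"dx":2.2,"dy":-5.1},{"dx":-1.7,"dy":-4.8},{"dx":-1.7,"dy":-4.8}]'
python3 -m handwheel '[{"dx":-1.7,"dy":-4.8},{"dx":-1.7,"dy":-4.8},{"dx":-1.7,"dy":-4.8},{"dx":-1.7,"dy":-4.8},{"dx":-1.7,"dy":-4.8},{},{}]'
python3 - <<'E'
from h import *
s=monitor.observe(); print(s["position"],s["tool_rot"],s["qpos"])
f=optics.grab_frame("wrist"); cv2.imwrite("pics/w1.png",f["frame"]); print(f["fovy"],-np.array(f["R"]).T@f["t"],np.array(f["R"]))
E
```

```text
[ 0.25927237 -0.56869272  0.23129832] [-3.14158085e+00 -3.00581586e-06  4.27734731e-01] [ 1.0728262   0.52141142 -0.03633414  1.59945808  0.02121674  1.02111999
 -0.11283007]
63.044429079766765 [ 0.32570942 -0.53809106  0.37358323] [[ 4.14770132e-01 -9.09926207e-01  1.88540013e-04]
 [-8.71998922e-01 -3.97422586e-01  2.85785179e-01]
 [-2.59968494e-01 -1.18699563e-01 -9.58293690e-01]]schema error: expected keys dx, dy, dz, wx, wy, wz, claw
schema error: expected keys dx, dy, dz, wx, wy, wz, claw
schema error: expected keys dx, dy, dz, wx, wy, wz, claw
```

View pics/w1.png

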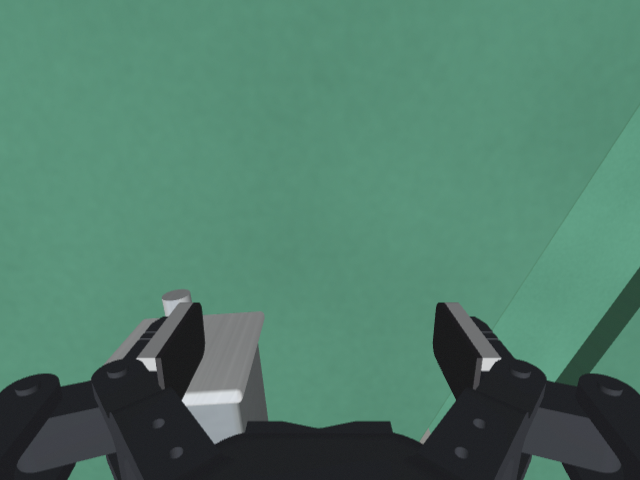

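The move was refused because every row needs all seven keys. The wrist view shows the open fingers at (180,340) and (460,340), with the camera on the tool's +x side.

```bash
python3 -m handwheel '[{"dx":0,"dy":0,"dz":0,"wx":0,"wy":0,"wz":0.144,"claw":0},{"dx":0,"dy":0,"dz":0,"wx":0,"wy":0,"wz":0.144,"claw":0},{"dx":0,"dy":0,"dz":0,"wx":0,"wy":0,"wz":0.144,"claw":0},{"dx":0,"dy":0,"dz":0,"wx":0,"wy":0,"wz":0.144,"claw":0},{"dx":2.2,"dy":-5.1,"dz":0,"wx":0,"wy":0,"wz":0,"claw":0},{"dx":2.2,"dy":-5.1,"dz":0,"wx":0,"wy":0,"wz":0,"claw":0},{"dx":2.2,"dy":-5.1,"dz":0,"wx":0,"wy":0,"wz":0,"claw":0},{"dx":2.2,"dy":-5.1,"dz":0,"wx":0,"wy":0,"wz":0,"claw":0}]' 60
python3 -m handwheel '[{"dx":2.2,"dy":-5.1,"dz":0,"wx":0,"wy":0,"wz":0,"claw":0},{"dx":2.2,"dy":-5.1,"dz":0,"wx":0,"wy":0,"wz":0,"claw":0},{"dx":2.2,"dy":-5.1,"dz":0,"wx":0,"wy":0,"wz":0,"claw":0},{"dx":2.2,"dy":-5.1,"dz":0,"wx":0,"wy":0,"wz":0,"claw":0},{"dx":2.2,"dy":-5.1,"dz":0,"wx":0,"wy":0,"wz":0,"claw":0},{"dx":2.2,"dy":-5.1,"dz":0,"wx":0,"wy":0,"wz":0,"claw":0},{"dx":-1.7,"dy":-4.8,"dz":0,"wx":0,"wy":0,"wz":0,"claw":0},{"dx":-1.7,"dy":-4.8,"dz":0,"wx":0,"wy":0,"wz":0,"claw":0}]'
python3 -m handwheel '[{"dx":-1.7,"dy":-4.8,"dz":0,"wx":0,"wy":0,"wz":0,"claw":0},{"dx":-1.7,"dy":-4.8,"dz":0,"wx":0,"wy":0,"wz":0,"claw":0},{"dx":-1.7,"dy":-4.8,"dz":0,"wx":0,"wy":0,"wz":0,"claw":0},{"dx":-1.7,"dy":-4.8,"dz":0,"wx":0,"wy":0,"wz":0,"claw":0},{"dx":-1.7,"dy":-4.8,"dz":0,"wx":0,"wy":0,"wz":0,"claw":0},{"dx":0,"dy":0,"dz":0,"wx":0,"wy":0,"wz":0,"claw":0},{"dx":0,"dy":0,"dz":0,"wx":0,"wy":0,"wz":0,"claw":0}]'
python3 - <<'E'
from h import *
s=monitor.observe(); print(s["position"],s["tool_rot"],s["qpos"])
f=optics.grab_frame("wrist"); cv2.imwrite("pics/w2.png",f["frame"]); print(-np.array(f["R"]).T@f["t"])
for o in("board","pack1"):
    for m in optics.masks_of(o,"wrist")[:6]:
        r=cv2.minAreaRect(np.argwhere(m["region"])[:,::-1].astype(np.float32)); P=[ray(f,u,v,.012 if o=="board" else .03)[:2] for u,v in cv2.boxPoints(r)];print(o,m["p"],np.round(r[0]),np.round(P,4).tolist())
E
```

```text
clock: 2.05
position: [0.3773, -0.3783, 0.2315]
tool_rot: [3.141, -0.0, -0.148]
force: [0.7, -0.4, -0.4]
grip_width: -0.0002
finger_force: 0.0
clock: 3.05
position: [0.5325, 0.0049, 0.2311]
tool_rot: [-3.142, 0.0, -0.148]
force: [0.7, 0.8, 0.2]
grip_width: -0.0001
finger_force: 0.0
clock: 3.92
position: [0.4842, 0.2527, 0.2313]
tool_rot: [3.141, -0.0, -0.148]
force: [0.3, -1.3, -0.4]
grip_width: 0.0001
finger_force: 0.0
[0.48419816 0.25271904 0.23125624] [ 3.14119690e+00 -7.65121417e-05 -1.48298394e-01] [-0.48116609  0.39915977 -0.14418371  1.8044515   0.06946922  0.94306965
 -2.37410366]
[0.55640031 0.2424088  0.37353515]
board 0.94 [318. 199.] [[0.4076, 0.3292], [0.5726, 0.2935], [0.5545, 0.1866], [0.3867, 0.2074]]
pack1 0.89 [330. 213.] [[0.4289, 0.2543], [0.5183, 0.2391], [0.5173, 0.2336], [0.4278, 0.2485]]
pack1 0.84 [311. 199.] [[0.4445, 0.2712], [0.5326, 0.254], [0.5313, 0.2469], [0.443, 0.2636]]
pack1 0.84 [306. 212.] [[0.5233, 0.2616], [0.5224, 0.2556], [0.4322, 0.2697], [0.4331, 0.2762]]
pack1 0.76 [318. 203.] [[0.4403, 0.2641], [0.5293, 0.2493], [0.5283, 0.2432], [0.4392, 0.2576]]
pack1 0.62 [324. 211.] [[0.4308, 0.2606], [0.5211, 0.2459], [0.5199, 0.239], [0.4296, 0.2532]]
```

View pics/w2.png

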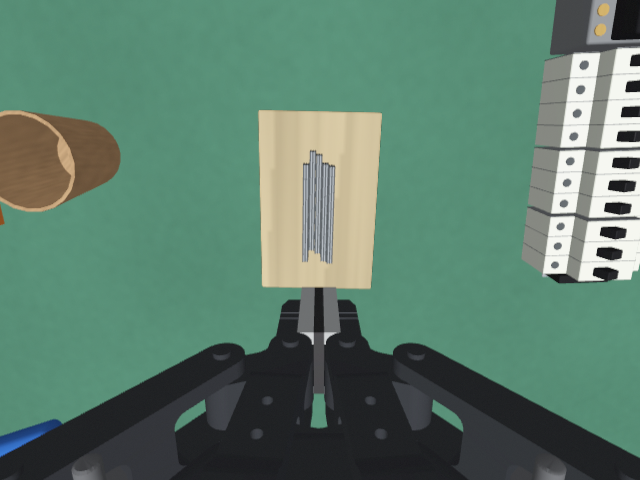

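The packs lie at yaw about -9.5°, offset along the board by about [-5.5, -4, +4, +7, -4.5] mm. The closed fingertip is only about 14 mm across the closing line, so I'll turn the tool 90° and push with the 22 mm wide finger back, which reaches all five ends.

```bash
python3 -m handwheel '[{"dx":0,"dy":0,"dz":0,"wx":0,"wy":0,"wz":-0.172,"claw":0},{"dx":0,"dy":0,"dz":0,"wx":0,"wy":0,"wz":-0.172,"claw":0},{"dx":0,"dy":0,"dz":0,"wx":0,"wy":0,"wz":-0.172,"claw":0},{"dx":0,"dy":0,"dz":0,"wx":0,"wy":0,"wz":-0.172,"claw":0},{"dx":0,"dy":0,"dz":0,"wx":0,"wy":0,"wz":-0.172,"claw":0},{"dx":0,"dy":0,"dz":0,"wx":0,"wy":0,"wz":-0.172,"claw":0},{"dx":0,"dy":0,"dz":0,"wx":0,"wy":0,"wz":-0.172,"claw":0},{"dx":0,"dy":0,"dz":0,"wx":0,"wy":0,"wz":-0.172,"claw":0}]'
python3 -m handwheel '[{"dx":0,"dy":0,"dz":0,"wx":0,"wy":0,"wz":-0.177,"claw":0},{"dx":0,"dy":3.5,"dz":0,"wx":0,"wy":0,"wz":0,"claw":0},{"dx":0.05,"dy":3.56,"dz":0,"wx":0,"wy":0,"wz":0,"claw":0},{"dx":0,"dy":0,"dz":5,"wx":0,"wy":0,"wz":0,"claw":0},{"dx":0,"dy":0,"dz":5,"wx":0,"wy":0,"wz":0,"claw":0},{"dx":0,"dy":0,"dz":5,"wx":0,"wy":0,"wz":0,"claw":0},{"dx":0,"dy":0,"dz":3,"wx":0,"wy":0,"wz":0,"claw":0},{"dx":0,"dy":0,"dz":0,"wx":0,"wy":0,"wz":0,"claw":0}]'
python3 - <<'E'
from h import *
s=monitor.observe(); p=s["position"]; print(p,s["tool_rot"],s["qpos"][6])
u=np.array([.986,-.165]);n=np.array([.165,.986]);print(p[:2]@u-.4317,p[:2]@n-.3297)
f=optics.grab_frame("wrist"); cv2.imwrite("pics/w3.png",f["frame"])
E
```

```text
clock: 5.08
position: [0.4845, 0.2522, 0.2314]
tool_rot: [3.141, 0.0, 1.232]
force: [-0.3, 0.1, 0.3]
grip_width: -0.0001
finger_force: 0.0
clock: 6.08
position: [0.553, 0.2406, 0.0496]
tool_rot: [-3.139, 0.002, 1.404]
force: [0.9, -0.4, 0.6]
grip_width: -0.0001
finger_force: 0.0
[0.5529734  0.24062828 0.04961292] [-3.13877574e+00  2.19343027e-03  1.40388709e+00] -1.0125218068810762
0.07382810781713744 -0.0011999095318089292
```

View pics/w3.png

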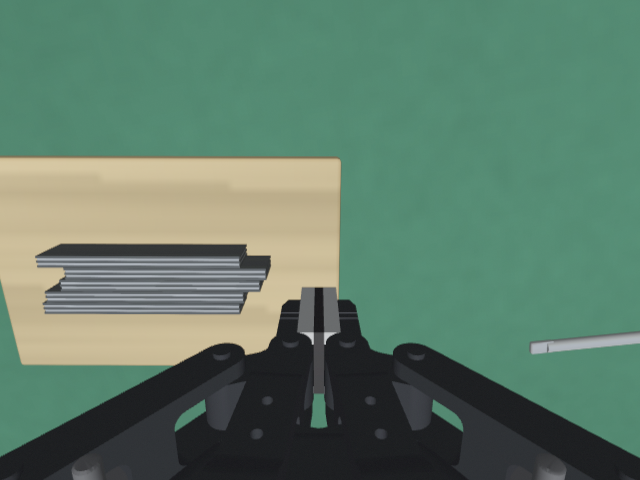

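The wrist view shows the staggered right ends at x 240–270, y 245–315, and the closed fingertip at (318,300) off that end. Next I lower and push in slowly.

```bash
python3 -m handwheel '[{"dx":0.12,"dy":0,"dz":1.6,"wx":0,"wy":0,"wz":0,"claw":0},{"dx":0,"dy":0,"dz":1.7,"wx":0,"wy":0,"wz":0,"claw":0},{"dx":0,"dy":0,"dz":0,"wx":0,"wy":0,"wz":0,"claw":0},{"dx":0,"dy":-0.5,"dz":0,"wx":0,"wy":0,"wz":0,"claw":0},{"dx":0,"dy":-0.4,"dz":0,"wx":0,"wy":0,"wz":0,"claw":0},{"dx":0,"dy":-0.3,"dz":0,"wx":0,"wy":0,"wz":0,"claw":0},{"dx":0,"dy":-0.3,"dz":0,"wx":0,"wy":0,"wz":0,"claw":0},{"dx":0,"dy":0,"dz":0,"wx":0,"wy":0,"wz":0,"claw":0}]'
cat > look.py <<'E'
from h import *
import sys
s=monitor.observe(); p=s["position"]; 
u=np.array([.986,-.165]);n=np.array([.165,.986]);print("tcp u,n,z mm",np.round([1e3*(p[:2]@u-.4317),1e3*(p[:2]@n-.3297),1e3*p[2]],1),s["tool_rot"],s["force"])
f=optics.grab_frame("wrist"); cv2.imwrite(sys.argv[1],f["frame"])
for m in optics.masks_of("pack1","wrist")[:7]:
    r=np.argwhere(m["region"])[:,::-1]
    W=np.array([ray(f,a,b,.030)[:2] for a,b in r]); U=(W@u-.4317)*1e3;N=(W@n-.3297)*1e3
    print(round(m["p"],2),"u",np.round([U.min(),U.max()],1),"n",np.round(np.median(N),1))
E
python3 look.py pics/w4.png
```

```text
clock: 7.12
position: [0.5392, 0.2457, 0.0185]
tool_rot: [3.141, -0.0, 1.405]
force: [0.5, 0.3, -0.1]
grip_width: -0.0001
finger_force: 0.0
tcp u,n,z mm [59.4  1.5 18.5] [ 3.14141103e+00 -8.45434320e-05  1.40493120e+00] [ 0.45001783  0.26164768 -0.06950571]
0.93 u [-50.5  41.3] n 15.6
0.86 u [-43.2  44.1] n 0.5
0.82 u [-51.6  38.4] n -10.2
0.77 u [-49.8  41. ] n -5.0
```

View pics/w4.png

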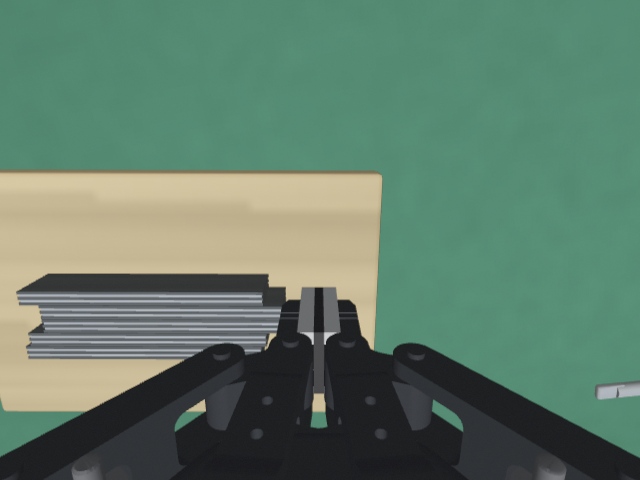

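The dark finger body at (281,310) now reaches the protruding pack ends at (285,297). I'll compute those points before pushing further.

Run:
```python
from h import *
f=optics.grab_frame("wrist")
u=np.array([.986,-.165]);n=np.array([.165,.986])
for q in [(268,275),(262,292),(285,290),(285,303),(18,292),(41,307),(31,334),(28,347),(265,338)]:
    W=ray(f,*q,.03)[:2]; print(q,np.round([(W@u-.4317)*1e3,(W@n-.3297)*1e3],1))
```

```text
(268, 275) [41.5 21. ]
(262, 292) [39.1 14.3]
(285, 290) [47.5 15.1]
(285, 303) [47.4  9.9]
(18, 292) [-49.6  14.4]
(41, 307) [-42.5   8.3]
(31, 334) [-48.5  -2.9]
(28, 347) [-50.9  -8.4]
(265, 338) [39.5 -4.6]
```

Contact face is 12 mm from the centreline. I'll push to plane +45, then hop to the other end.

```bash
python3 -m handwheel '[{"dx":-0.1,"dy":-0.08,"dz":0,"wx":0,"wy":0,"wz":0,"claw":0},{"dx":0,"dy":-0.08,"dz":0,"wx":0,"wy":0,"wz":0,"claw":0},{"dx":0,"dy":-0.08,"dz":0,"wx":0,"wy":0,"wz":0,"claw":0},{"dx":0,"dy":0,"dz":0,"wx":0,"wy":0,"wz":0,"claw":0},{"dx":0,"dy":0.5,"dz":0,"wx":0,"wy":0,"wz":0,"claw":0},{"dx":0,"dy":0.5,"dz":0,"wx":0,"wy":0,"wz":0,"claw":0},{"dx":0,"dy":0,"dz":-2.5,"wx":0,"wy":0,"wz":0,"claw":0},{"dx":0,"dy":0,"dz":-2.5,"wx":0,"wy":0,"wz":0,"claw":0}]'
python3 -m handwheel '[{"dx":0,"dy":-3.6,"dz":0,"wx":0,"wy":0,"wz":0,"claw":0},{"dx":0,"dy":-3.6,"dz":0,"wx":0,"wy":0,"wz":0,"claw":0},{"dx":0,"dy":-3.6,"dz":0,"wx":0,"wy":0,"wz":0,"claw":0},{"dx":0,"dy":-3.6,"dz":0,"wx":0,"wy":0,"wz":0,"claw":0},{"dx":0,"dy":0,"dz":0,"wx":0,"wy":0,"wz":0,"claw":0},{"dx":0,"dy":0,"dz":2.5,"wx":0,"wy":0,"wz":0,"claw":0},{"dx":0,"dy":0,"dz":2.6,"wx":0,"wy":0,"wz":0,"claw":0},{"dx":0,"dy":0,"dz":0,"wx":0,"wy":0,"wz":0,"claw":0}]'
python3 look.py pics/w5.png
```

```text
clock: 8.28
position: [0.5467, 0.2432, 0.0687]
tool_rot: [-3.141, 0.0, 1.405]
force: [1.2, -0.4, -0.6]
grip_width: 0.0
finger_force: 0.0
clock: 9.28
position: [0.4045, 0.2666, 0.0162]
tool_rot: [-3.14, 0.002, 1.405]
force: [0.5, 0.8, 0.5]
grip_width: -0.0002
finger_force: 0.0
tcp u,n,z mm [-76.8  -0.1  16.2] [-3.14008128e+00  1.85921392e-03  1.40454030e+00] [0.45708011 0.75934837 0.46113767]
0.86 u [-53.9  38.6] n 15.4
0.8 u [-49.7  41.7] n 0.6
0.68 u [-48.6  40.5] n 6.3
0.63 u [-53.5  39.4] n -4.8
0.56 u [-55.1  37.4] n -10.3
```

```bash
python3 -m handwheel '[{"dx":0,"dy":0.5,"dz":0,"wx":0,"wy":0,"wz":0,"claw":0},{"dx":0,"dy":0.3,"dz":0,"wx":0,"wy":0,"wz":0,"claw":0},{"dx":0,"dy":0.2,"dz":0,"wx":0,"wy":0,"wz":0,"claw":0},{"dx":0,"dy":0.2,"dz":0,"wx":0,"wy":0,"wz":0,"claw":0},{"dx":0,"dy":0.2,"dz":0,"wx":0,"wy":0,"wz":0,"claw":0},{"dx":0,"dy":0.2,"dz":0,"wx":0,"wy":0,"wz":0,"claw":0},{"dx":0,"dy":0.2,"dz":0,"wx":0,"wy":0,"wz":0,"claw":0},{"dx":0,"dy":0.1,"dz":0,"wx":0,"wy":0,"wz":0,"claw":0}]'
python3 -m handwheel '[{"dx":0,"dy":0.1,"dz":0,"wx":0,"wy":0,"wz":0,"claw":0},{"dx":0,"dy":0,"dz":0,"wx":0,"wy":0,"wz":0,"claw":0}]'
python3 look.py pics/w6.png
```

```text
clock: 10.38
position: [0.4232, 0.264, 0.0173]
tool_rot: [-3.141, 0.0, 1.405]
force: [-3.0, 0.6, 1.4]
grip_width: -0.0003
finger_force: 1.4
clock: 10.62
position: [0.4242, 0.2639, 0.0173]
tool_rot: [-3.141, 0.0, 1.405]
force: [-2.7, 0.4, 0.7]
grip_width: 0.0003
finger_force: 1.1
tcp u,n,z mm [-57.    0.5  17.3] [-3.14146971e+00  2.53654625e-05  1.40486853e+00] [-2.71255558  0.43228483  0.71661657]
0.97 u [-40.5  45.9] n -5.0
0.96 u [-41.4  46.2] n 0.5
0.95 u [-36.9  39.4] n -10.6
0.74 u [-50.9  39.5] n 15.4
0.56 u [-43.1  46.3] n 6.2
```

View pics/w6.png

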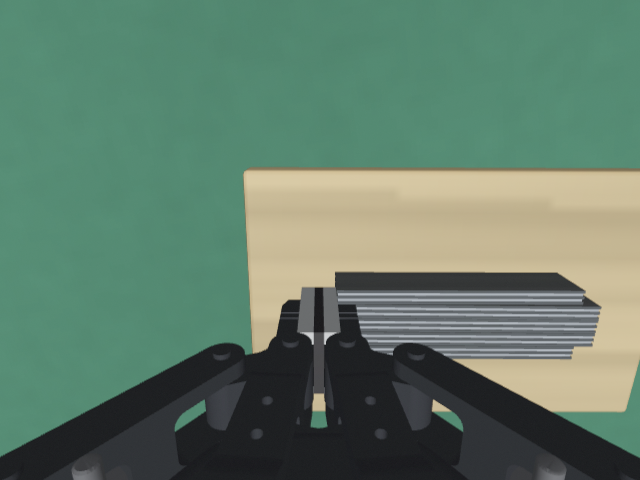

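Packs 2–4 are flush: right ends at x≈597, left ends against the finger. Packs 1 and 5 were missed because the finger body is narrower than the stack; their right ends are at 573 and 583. I'll tap those two to the same plane with a sideways offset.

```bash
python3 -m handwheel '[{"dx":0,"dy":-0.6,"dz":0,"wx":0,"wy":0,"wz":0,"claw":0},{"dx":0,"dy":-0.5,"dz":0,"wx":0,"wy":0,"wz":0,"claw":0},{"dx":0.8,"dy":0,"dz":0,"wx":0,"wy":0,"wz":0,"claw":0},{"dx":0,"dy":0.3,"dz":0,"wx":0,"wy":0,"wz":0,"claw":0},{"dx":0,"dy":0.2,"dz":0,"wx":0,"wy":0,"wz":0,"claw":0},{"dx":0,"dy":0.2,"dz":0,"wx":0,"wy":0,"wz":0,"claw":0},{"dx":0,"dy":0.2,"dz":0,"wx":0,"wy":0,"wz":0,"claw":0},{"dx":0,"dy":0.13,"dz":0,"wx":0,"wy":0,"wz":0,"claw":0}]'
python3 -m handwheel '[{"dx":0,"dy":0.1,"dz":0,"wx":0,"wy":0,"wz":0,"claw":0},{"dx":0,"dy":0,"dz":0,"wx":0,"wy":0,"wz":0,"claw":0}]'
python3 -m handwheel '[{"dx":0,"dy":-0.6,"dz":0,"wx":0,"wy":0,"wz":0,"claw":0},{"dx":0,"dy":-0.6,"dz":0,"wx":0,"wy":0,"wz":0,"claw":0},{"dx":-1.6,"dy":0,"dz":0,"wx":0,"wy":0,"wz":0,"claw":0},{"dx":0,"dy":0.4,"dz":0,"wx":0,"wy":0,"wz":0,"claw":0},{"dx":0,"dy":0.2,"dz":0,"wx":0,"wy":0,"wz":0,"claw":0},{"dx":0,"dy":0.2,"dz":0,"wx":0,"wy":0,"wz":0,"claw":0},{"dx":0,"dy":0.2,"dz":0,"wx":0,"wy":0,"wz":0,"claw":0},{"dx":0,"dy":0.12,"dz":0,"wx":0,"wy":0,"wz":0,"claw":0}]'
python3 -m handwheel '[{"dx":0,"dy":0.08,"dz":0,"wx":0,"wy":0,"wz":0,"claw":0},{"dx":0,"dy":0,"dz":0,"wx":0,"wy":0,"wz":0,"claw":0}]'
python3 look.py pics/w7.png
python3 - <<'E'
import cv2
a=cv2.imread("pics/w7.png")[250:380,310:640]; cv2.imwrite("pics/w7c.png",cv2.resize(a,None,fx=2.4,fy=2.4,interpolation=cv2.INTER_CUBIC))
E
```

```text
clock: 11.72
position: [0.4251, 0.2718, 0.0173]
tool_rot: [3.142, -0.0, 1.405]
force: [-0.6, 0.1, 1.5]
grip_width: -0.0001
finger_force: 0.7
clock: 11.98
position: [0.4259, 0.2716, 0.0173]
tool_rot: [-3.142, 0.0, 1.405]
force: [-1.3, 0.8, 0.6]
grip_width: -0.0
finger_force: 0.4
clock: 12.98
position: [0.4225, 0.2561, 0.0173]
tool_rot: [-3.141, -0.0, 1.405]
force: [-1.3, -1.4, 1.7]
grip_width: 0.0002
finger_force: 1.0
clock: 13.22
position: [0.4233, 0.2559, 0.0173]
tool_rot: [3.142, -0.0, 1.405]
force: [-0.5, -1.3, 1.7]
grip_width: 0.0
finger_force: 0.6
tcp u,n,z mm [-56.6  -7.5  17.3] [ 3.14158287e+00 -2.44109711e-05  1.40481067e+00] [-0.4532382  -1.26768625  1.65804455]
0.85 u [-42.3  47. ] n -4.6
0.85 u [-44.3  47. ] n 14.8
0.81 u [-41.   46.1] n -10.4
0.71 u [-44.4  46.5] n 0.7
0.68 u [-44.1  46.9] n 6.3
```

View pics/w7c.png

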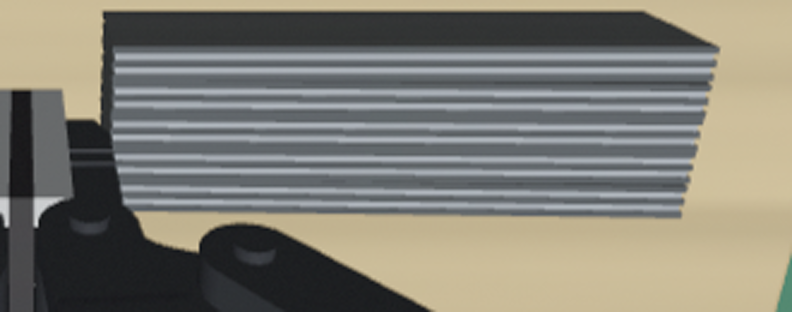

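The stack's right end is one straight line, so all five packs are flush. The left end is also flush; the small notch at (113,150) is the finger itself. Next I retract, centre over the stack, and turn and open the gripper for the pinch.

```bash
python3 -m handwheel '[{"dx":0,"dy":-0.5,"dz":0,"wx":0,"wy":0,"wz":0,"claw":0},{"dx":0,"dy":-0.5,"dz":0,"wx":0,"wy":0,"wz":0,"claw":0},{"dx":0,"dy":0,"dz":-4,"wx":0,"wy":0,"wz":0,"claw":0},{"dx":0,"dy":0,"dz":-4,"wx":0,"wy":0,"wz":0,"claw":55},{"dx":0.4,"dy":3.37,"dz":0,"wx":0,"wy":0,"wz":0,"claw":55},{"dx":0.4,"dy":3.37,"dz":0,"wx":0,"wy":0,"wz":0,"claw":55},{"dx":0,"dy":0,"dz":0,"wx":0,"wy":0,"wz":-0.174,"claw":55},{"dx":0,"dy":0,"dz":0,"wx":0,"wy":0,"wz":-0.174,"claw":55}]'
python3 -m handwheel '[{"dx":0,"dy":0,"dz":0,"wx":0,"wy":0,"wz":-0.174,"claw":55},{"dx":0,"dy":0,"dz":0,"wx":0,"wy":0,"wz":-0.174,"claw":55},{"dx":0,"dy":0,"dz":0,"wx":0,"wy":0,"wz":-0.174,"claw":55},{"dx":0,"dy":0,"dz":0,"wx":0,"wy":0,"wz":-0.174,"claw":55},{"dx":0,"dy":0,"dz":0,"wx":0,"wy":0,"wz":-0.174,"claw":55},{"dx":0,"dy":0,"dz":0,"wx":0,"wy":0,"wz":-0.174,"claw":55},{"dx":0,"dy":0,"dz":0,"wx":0,"wy":0,"wz":-0.179,"claw":55},{"dx":0,"dy":0,"dz":0,"wx":0,"wy":0,"wz":0,"claw":55}]'
python3 look.py pics/w8.png
python3 - <<'E'
from h import *
print(monitor.observe()["qpos"],monitor.observe()["grip_width"])
f=optics.grab_frame("top"); cv2.imwrite("pics/t8.png",f["frame"])
E
```

```text
clock: 14.32
position: [0.481, 0.2544, 0.0972]
tool_rot: [3.142, 0.0, 1.758]
force: [0.4, -0.2, -0.3]
grip_width: 0.0468
finger_force: 0.0
clock: 15.32
position: [0.4809, 0.2543, 0.0971]
tool_rot: [3.141, -0.001, 2.975]
force: [1.4, -0.6, 0.2]
grip_width: 0.0471
finger_force: 0.0
tcp u,n,z mm [ 0.5  0.4 97.1] [ 3.14140591e+00 -5.99201320e-04  2.97486040e+00] [ 1.35809551 -0.62110416  0.2427571 ]
0.9 u [-44.6  46.1] n 5.6
0.87 u [-45.1  45.4] n 0.1
0.85 u [-44.6  46.1] n 11.4
0.8 u [-45.1  46.1] n -11.1
0.73 u [-44.6  46.1] n -5.3
[-0.02679573  0.70690523 -0.80893724  1.89370179  0.68168528  0.84141615
  0.20505479] 0.0469060546418631
```

View pics/w8.png

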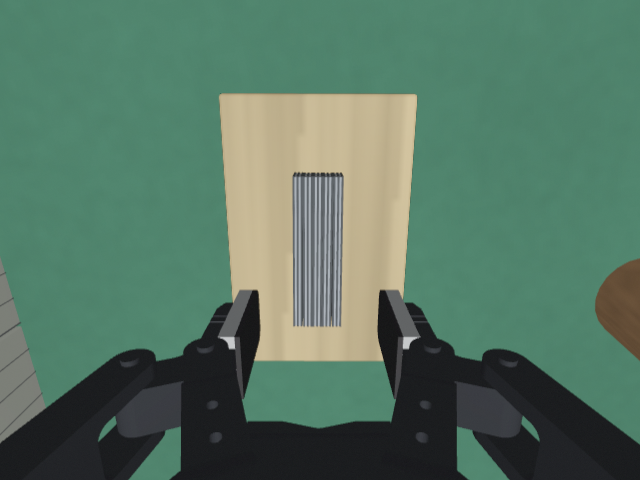

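The stack is flush and square between the open fingers. Its ends are at rows 173 and 326, and its sides at columns 293 and 342. Descend and pinch.

```bash
python3 -m handwheel '[{"dx":0,"dy":-0.02,"dz":3,"wx":0,"wy":0,"wz":0,"claw":55},{"dx":0,"dy":0,"dz":3,"wx":0,"wy":0,"wz":0,"claw":55},{"dx":0,"dy":0,"dz":1.5,"wx":0,"wy":0,"wz":0,"claw":55},{"dx":0,"dy":0,"dz":0.75,"wx":0,"wy":0,"wz":0,"claw":55},{"dx":0,"dy":0,"dz":0,"wx":0,"wy":0,"wz":0,"claw":55},{"dx":0,"dy":0,"dz":0,"wx":0,"wy":0,"wz":0,"claw":45},{"dx":0,"dy":0,"dz":0,"wx":0,"wy":0,"wz":0,"claw":39},{"dx":0,"dy":0,"dz":0,"wx":0,"wy":0,"wz":0,"claw":36}]' 30
python3 -m handwheel '[{"dx":0,"dy":0,"dz":0,"wx":0,"wy":0,"wz":0,"claw":32},{"dx":0,"dy":0,"dz":0,"wx":0,"wy":0,"wz":0,"claw":28},{"dx":0,"dy":0,"dz":0,"wx":0,"wy":0,"wz":0,"claw":0},{"dx":0,"dy":0,"dz":0,"wx":0,"wy":0,"wz":0,"claw":0}]' 30
python3 -m handwheel '[{"dx":0,"dy":0,"dz":0,"wx":0,"wy":0,"wz":0,"claw":0},{"dx":0,"dy":0,"dz":0,"wx":0,"wy":0,"wz":0,"claw":0},{"dx":0,"dy":0,"dz":0,"wx":0,"wy":0,"wz":0,"claw":0}]' 90
python3 look.py pics/w9.png
```

```text
clock: 16.48
position: [0.4813, 0.2541, 0.0151]
tool_rot: [3.141, 0.0, 2.976]
force: [0.0, -0.1, -0.1]
grip_width: 0.0304
finger_force: 0.0
clock: 16.98
position: [0.4813, 0.2539, 0.0151]
tool_rot: [-3.141, 0.0, 2.975]
force: [-1.1, -2.7, 8.7]
grip_width: 0.0266
finger_force: 29.6
clock: 17.35
position: [0.4813, 0.254, 0.0154]
tool_rot: [-3.141, 0.001, 2.975]
force: [-3.3, -4.6, 17.5]
grip_width: 0.025
finger_force: 89.0
tcp u,n,z mm [ 1.   0.1 15.4] [-3.14117621e+00  6.64015438e-04  2.97549894e+00] [-3.30952507 -4.59499737 17.53401372]
0.87 u [-46.6  45.6] n -5.0
0.8 u [-46.3  43.6] n 11.2
0.63 u [-46.6  44.1] n -10.2
0.58 u [-46.3  46.1] n 0.4
```

```bash
python3 -m handwheel '[{"dx":0,"dy":0,"dz":-0.2,"wx":0,"wy":0,"wz":0,"claw":0},{"dx":0,"dy":0,"dz":-0.3,"wx":0,"wy":0,"wz":0,"claw":0},{"dx":0,"dy":0,"dz":-1,"wx":0,"wy":0,"wz":0,"claw":0},{"dx":0,"dy":0,"dz":-2,"wx":0,"wy":0,"wz":0,"claw":0},{"dx":0,"dy":0,"dz":-3,"wx":0,"wy":0,"wz":0,"claw":0},{"dx":0,"dy":0,"dz":-4,"wx":0,"wy":0,"wz":0,"claw":0},{"dx":0,"dy":0,"dz":-4,"wx":0,"wy":0,"wz":0,"claw":0},{"dx":0,"dy":0,"dz":0,"wx":0,"wy":0,"wz":0,"claw":0}]'
python3 - <<'E'
from h import *
s=monitor.observe(); print(s["position"],s["tool_rot"],s["qpos"])
f=optics.grab_frame("wrist"); cv2.imwrite("pics/w10.png",f["frame"])
f=optics.grab_frame("top")
for q in[(496.4,234.4),(504.2,249.8),(512.7,265.3)]: print(ray(f,*q,.08))
E
python3 -c "
import cv2;a=cv2.imread('pics/w10.png')[130:480];cv2.imwrite('pics/w10c.png',a)"
```

```text
clock: 18.45
position: [0.4822, 0.2549, 0.1634]
tool_rot: [3.139, 0.004, 2.976]
force: [0.1, -0.3, -3.8]
grip_width: 0.0249
finger_force: 89.0
[0.48217973 0.25489874 0.16342951] [3.13886444 0.00409173 2.97562096] [ 0.02629149  0.61939845 -0.88122171  1.84912978  0.58536738  0.94970768
  0.28625136]
[ 0.58863477 -0.28280906  0.08      ]
[ 0.55525058 -0.29267145  0.08      ]
[ 0.52186892 -0.30378167  0.08      ]
```

View pics/w10c.png

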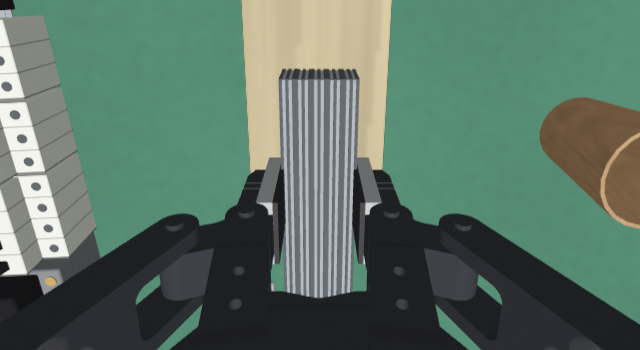

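Lifted, with all five packs flush in the pads; the stack's far end is a straight line at row 200 of the full picture. The next moves turn and carry the stack over the rail to just beyond the choke, so the camera sees the legs.

```bash
python3 -m handwheel '[{"dx":0,"dy":0,"dz":0,"wx":0,"wy":0,"wz":-0.1,"claw":0},{"dx":0,"dy":0,"dz":0,"wx":0,"wy":0,"wz":-0.15,"claw":0},{"dx":0,"dy":0,"dz":0,"wx":0,"wy":0,"wz":-0.13,"claw":0},{"dx":0,"dy":0,"dz":0,"wx":0,"wy":0,"wz":-0.074,"claw":0},{"dx":-0.1,"dy":-1.5,"dz":0,"wx":0,"wy":0,"wz":0,"claw":0},{"dx":-0.3,"dy":-3,"dz":0,"wx":0,"wy":0,"wz":0,"claw":0},{"dx":-0.4,"dy":-4,"dz":0,"wx":0,"wy":0,"wz":0,"claw":0},{"dx":-0.4,"dy":-4.5,"dz":0,"wx":0,"wy":0,"wz":0,"claw":0}]'
python3 -m handwheel '[{"dx":-0.4,"dy":-4.5,"dz":0,"wx":0,"wy":0,"wz":0,"claw":0},{"dx":-0.4,"dy":-4.5,"dz":0,"wx":0,"wy":0,"wz":0,"claw":0},{"dx":-0.4,"dy":-4.5,"dz":0,"wx":0,"wy":0,"wz":0,"claw":0},{"dx":-0.4,"dy":-4.5,"dz":0,"wx":0,"wy":0,"wz":0,"claw":0},{"dx":-0.4,"dy":-4.5,"dz":0,"wx":0,"wy":0,"wz":0,"claw":0},{"dx":-0.4,"dy":-4.5,"dz":0,"wx":0,"wy":0,"wz":0,"claw":0},{"dx":-0.4,"dy":-4.5,"dz":0,"wx":0,"wy":0,"wz":0,"claw":0},{"dx":-0.4,"dy":-4.5,"dz":0,"wx":0,"wy":0,"wz":0,"claw":0}]'
python3 -m handwheel '[{"dx":-0.3,"dy":-3,"dz":0,"wx":0,"wy":0,"wz":0,"claw":0},{"dx":-0.2,"dy":-2,"dz":0,"wx":0,"wy":0,"wz":0,"claw":0},{"dx":-0.1,"dy":-1,"dz":0,"wx":0,"wy":0,"wz":0,"claw":0},{"dx":0,"dy":0,"dz":0,"wx":0,"wy":0,"wz":0,"claw":0},{"dx":0,"dy":0,"dz":0,"wx":0,"wy":0,"wz":0,"claw":0}]'
cat > legs.py <<'E'
from h import *
s=monitor.observe(); print(s["position"],s["tool_rot"],s["qpos"])
f=optics.grab_frame("wrist"); cv2.imwrite("pics/legs.png",f["frame"])
print("cam",-np.array(f["R"]).T@f["t"],"mid leg px",proj(f,(.5553,-.2927,.08)))
ms=optics.masks_of("choke","wrist")
print([(round(m["p"],2),m["rect"]) for m in ms[:3]])
# rectified patch on z=.08: 0.25 mm/px, 120x120 mm
c=np.array([.5553,-.2927]);h=.065;N=520
W=[(c[0]-h,c[1]-h),(c[0]+h,c[1]-h),(c[0]+h,c[1]+h),(c[0]-h,c[1]+h)]
H=cv2.getPerspectiveTransform(np.float32([proj(f,(*w,.08)) for w in W]),np.float32([(0,0),(N,0),(N,N),(0,N)]))
r=cv2.warpPerspective(f["frame"],H,(N,N)); cv2.imwrite("pics/rect.png",r)
hsv=cv2.cvtColor(r,cv2.COLOR_BGR2HSV); g=cv2.medianBlur(hsv[...,2],5); sat=cv2.medianBlur(hsv[...,1],5)
b=((g>70)&(sat<60)).astype(np.uint8); b=cv2.morphologyEx(b,cv2.MORPH_CLOSE,np.ones((17,17))); b=cv2.morphologyEx(b,cv2.MORPH_OPEN,np.ones((17,17)))
n,l,st,ce=cv2.connectedComponentsWithStats(b)
for i in range(1,n):
    q=cv2.minAreaRect(np.argwhere(l==i)[:,::-1].astype(np.float32)); 
    print(np.round(c-h+np.array(q[0])/4000,4),"mm",np.round(np.array(q[1])/4,1),round(q[2],1))
for row in r[20::40,20::40].max(2): print(*row)
E
python3 legs.py
```

```text
clock: 19.55
position: [0.5298, 0.1309, 0.1593]
tool_rot: [-3.141, -0.001, -2.855]
force: [0.6, -0.5, -3.1]
grip_width: 0.0248
finger_force: 89.1
clock: 20.55
position: [0.6621, -0.2058, 0.159]
tool_rot: [3.141, -0.001, -2.856]
force: [0.8, 0.3, -3.1]
grip_width: 0.0249
finger_force: 89.1
clock: 21.18
position: [0.6852, -0.258, 0.1598]
tool_rot: [3.141, -0.0, -2.853]
force: [0.2, -0.8, -3.3]
grip_width: 0.025
finger_force: 89.1
[ 0.68518545 -0.25801837  0.15978723] [ 3.14117483e+00 -1.03693710e-04 -2.85261845e+00] [ 0.74478167  0.9165582  -0.90543649  1.30497064  0.7167121   1.25281421
  1.67878337]
cam [ 0.61565547 -0.27842686  0.30207525] mid leg px (np.float64(325.35172916400415), np.float64(-10.547725350526662))
[(0.63, [233.3, 1.2, 179.4, 155.0])]
[ 0.5955 -0.279 ] mm [76.2 92.3] 16.6
0 0 0 0 0 0 0 0 0 152 153 152 154
0 0 0 0 0 0 0 0 154 152 153 153 152
0 0 0 0 0 0 0 0 166 153 153 153 153
0 0 0 0 0 0 0 0 112 185 216 188 154
0 0 0 0 0 0 0 0 201 204 203 189 230
0 0 0 0 0 0 0 74 74 77 79 202 121
0 0 0 0 0 0 0 203 75 128 90 82 201
0 0 0 0 0 0 0 72 75 117 202 83 230
0 0 0 0 0 0 68 71 75 162 139 81 226
0 0 0 0 0 0 200 113 73 76 79 197 223
0 0 0 0 0 0 231 229 203 203 97 231 229
0 0 0 0 0 150 150 178 229 230 226 223 229
0 0 0 0 0 150 148 147 150 149 144 228 229
```

```bash
python3 -m handwheel '[{"dx":0,"dy":0,"dz":-2.5,"wx":0,"wy":0,"wz":0,"claw":0},{"dx":0,"dy":0,"dz":-2.5,"wx":0,"wy":0,"wz":0,"claw":0},{"dx":1.9,"dy":0,"dz":0,"wx":0,"wy":0,"wz":0,"claw":0},{"dx":1.9,"dy":0,"dz":0,"wx":0,"wy":0,"wz":0,"claw":0},{"dx":1.9,"dy":0,"dz":0,"wx":0,"wy":0,"wz":0,"claw":0},{"dx":0,"dy":0,"dz":0,"wx":0,"wy":0,"wz":0,"claw":0},{"dx":0,"dy":0,"dz":0,"wx":0,"wy":0,"wz":0,"claw":0}]'
python3 - <<'E'
import re
a=open('legs.py').read()
a=a.replace("g>70","g>90").replace("r[20::40,20::40]","r[10::20,10::20]")
open('legs.py','w').write(a)
E
python3 legs.py
```

```text
clock: 22.15
position: [0.6314, -0.2749, 0.211]
tool_rot: [-3.141, 0.001, -2.853]
force: [0.5, 0.1, -2.6]
grip_width: 0.0251
finger_force: 89.3
[ 0.63139156 -0.27486679  0.21102303] [-3.14095248e+00  1.12664208e-03 -2.85314156e+00] [ 0.85250163  0.8083073  -0.9509038   1.40142457  0.66481135  1.26735711
  1.7136073 ]
cam [ 0.56165678 -0.29513918  0.35325601] mid leg px (np.float64(325.0048921520222), np.float64(110.01220277066649))
[(0.72, [247.4, 0.0, 151.0, 213.6])]
[ 0.5591 -0.2901] mm [141.4  96.5] 17.6
[ 0.5223 -0.3016] mm [19.8 28.3] 17.7
[ 0.5561 -0.2908] mm [19.3 28.5] 17.9
[ 0.5897 -0.28  ] mm [19.6 28.6] 16.7
0 0 0 181 180 152 153 152 153 153 152 154 157 154 153 151 153 153 153 153 154 153 153 155 154 153
0 0 0 233 228 229 231 202 152 153 152 155 155 154 155 152 153 154 153 153 154 154 153 156 153 152
0 0 0 231 228 228 233 228 229 232 198 154 154 153 154 154 153 152 153 154 154 154 153 154 154 153
0 0 171 228 233 232 230 228 228 234 208 218 192 161 154 153 154 152 153 151 155 155 154 154 155 153
0 0 233 231 235 232 228 205 218 230 114 196 196 217 192 190 181 151 155 153 154
[... 1348 characters left out ...]
228 230 231 231 229 231 221 203 202 202 202 204 104 78 77 76 76 75 228 151 89 120
149 148 148 149 149 183 229 228 231 231 231 228 230 224 203 202 202 201 119 85 75 74 230 65 78 127
147 147 148 148 149 151 150 151 167 230 228 231 230 231 228 229 225 203 203 204 223 220 227 231 121 141
147 148 148 147 150 150 150 150 151 150 149 148 230 229 231 231 231 227 229 226 222 228 230 224 153 150
147 147 148 148 147 148 149 150 149 150 149 149 148 149 146 229 228 230 231 230 227 227 227 224 149 149
148 146 148 148 147 147 149 150 150 149 149 149 147 147 150 149 150 148 223 228 230 229 229 224 150 149
146 145 148 149 148 147 148 148 149 148 148 148 149 149 148 149 149 149 148 150 150 212 226 139 149 148
```

Three legs found: centre (0.556,-0.291), yaw about 17.7°, each 19 x 28 mm as expected. To cancel camera bias, I'll measure the held stack in the same camera, in tool coordinates.

Run:
```python
from h import *
s=monitor.observe(); p=s["position"]; yaw=s["tool_rot"][2]
f=optics.grab_frame("wrist"); zt=p[2]+.0146
tx=np.array([np.cos(yaw),np.sin(yaw)]);ty=np.array([np.sin(yaw),-np.cos(yaw)])
T=lambda W:np.round([1e3*(W-p[:2])@tx,1e3*(W-p[:2])@ty],2)
print("cx",f["cx"],f["cy"])
for m in optics.masks_of("pack1","wrist")[:7]:
    r=np.argwhere(m["region"])[:,::-1]; A=np.array([T(ray(f,a,b,zt)[:2]) for a,b in r])
    print(round(m["p"],2),m["rect"],"x",A[:,0].min(),A[:,0].max(),"y",A[:,1].min(),A[:,1].max())
img=f["frame"]; g=cv2.cvtColor(img,cv2.COLOR_BGR2GRAY); hsv=cv2.cvtColor(img,cv2.COLOR_BGR2HSV)
for row in(225,240,255,270): print(row,[int(v) for v in g[row,262:378:2]])
print("col320",[int(v) for v in g[185:225,319]]);print("col300",[int(v) for v in g[185:225,300]]);print("col340",[int(v) for v in g[185:225,340]])
for q in[(279,215),(358,215),(319,205),(319,210)]: print(q,T(ray(f,*q,zt)[:2]))
for W in[(.5223,-.3016),(.5561,-.2908),(.5897,-.28)]: print("leg",T(np.array(W)))
```

```text
cx 318.4177977570141 235.83867345881572
0.88 [338.0, 200.1, 19.8, 224.5] x -43.29 47.08 y 8.1 13.98
0.6 [296.9, 198.5, 14.6, 227.8] x -44.26 47.08 y -7.87 -2.17
0.56 [277.6, 201.4, 21.3, 223.1] x -43.29 47.42 y -13.67 -7.12
0.55 [327.3, 198.7, 17.4, 229.3] x -44.26 47.42 y 2.76 8.7
225 [130, 132, 134, 134, 134, 134, 133, 133, 132, 114, 163, 194, 114, 127, 196, 136, 115, 115, 163, 194, 114, 126, 195, 136, 114, 114, 163, 194, 114, 127, 195, 136, 114, 115, 163, 194, 114, 126, 195, 137, 115, 114, 163, 194, 114, 126, 195, 136, 116, 129, 130, 129, 130, 129, 130, 129, 129, 130]
240 [132, 133, 134, 134, 133, 134, 135, 134, 134, 114, 116, 195, 114, 122, 196, 156, 114, 115, 145, 195, 115, 122, 195, 136, 115, 114, 163, 194, 115, 126, 195, 111, 115, 114, 180, 193, 114, 145, 195, 114, 115, 115, 180, 192, 114, 162, 194, 114, 116, 130, 130, 130, 131, 131, 131, 131, 132, 131]
255 [134, 133, 132, 132, 131, 131, 131, 130, 132, 114, 123, 194, 157, 115, 194, 174, 114, 115, 123, 194, 114, 123, 194, 156, 114, 115, 163, 193, 114, 145, 194, 114, 114, 115, 179, 191, 115, 163, 192, 115, 114, 117, 194, 191, 11
[... 409 characters left out ...]
, 222, 222, 222, 222, 174, 85, 60, 60, 60, 60, 59, 57, 57, 60, 69, 103, 114, 114, 115, 114, 114, 115, 114, 115, 114, 114, 114, 114, 114, 115, 115]
col300 [74, 74, 74, 73, 73, 110, 206, 225, 225, 225, 225, 225, 225, 209, 183, 133, 107, 110, 109, 109, 109, 113, 111, 108, 127, 179, 193, 193, 193, 193, 193, 194, 194, 194, 194, 194, 194, 194, 194, 194]
col340 [73, 73, 73, 73, 72, 199, 221, 221, 221, 221, 221, 221, 221, 185, 108, 58, 60, 61, 60, 59, 59, 57, 58, 59, 98, 144, 156, 156, 138, 124, 124, 124, 133, 136, 136, 136, 136, 136, 136, 136]
(279, 215) [ 41.64 -12.92]
(358, 215) [41.64 13.56]
(319, 205) [45.05  0.49]
(319, 210) [43.35  0.49]
leg [112.26   5.2 ]
leg [76.79  5.92]
leg [41.5   6.71]
```

```bash
python3 -m handwheel '[{"dx":1,"dy":0.08,"dz":0,"wx":0,"wy":0,"wz":0,"claw":0},{"dx":2,"dy":0.16,"dz":0,"wx":0,"wy":0,"wz":0,"claw":0},{"dx":2,"dy":0.15,"dz":0,"wx":0,"wy":0,"wz":0,"claw":0},{"dx":1.8,"dy":0.15,"dz":0,"wx":0,"wy":0,"wz":0,"claw":0},{"dx":1,"dy":0,"dz":0,"wx":0,"wy":0,"wz":-0.021,"claw":0},{"dx":0,"dy":0,"dz":0,"wx":0,"wy":0,"wz":0,"claw":0},{"dx":0,"dy":0,"dz":0,"wx":0,"wy":0,"wz":0,"claw":0}]'
python3 -m handwheel '[{"dx":0,"dy":0,"dz":2,"wx":0,"wy":0,"wz":0,"claw":0},{"dx":0,"dy":0,"dz":3,"wx":0,"wy":0,"wz":0,"claw":0},{"dx":0,"dy":0,"dz":2,"wx":0,"wy":0,"wz":0,"claw":0},{"dx":0,"dy":0,"dz":1,"wx":0,"wy":0,"wz":0,"claw":0},{"dx":0,"dy":0,"dz":0,"wx":0,"wy":0,"wz":0,"claw":0},{"dx":0,"dy":0,"dz":0,"wx":0,"wy":0,"wz":0,"claw":0},{"dx":0,"dy":0,"dz":0,"wx":0,"wy":0,"wz":0,"claw":0}]'
python3 - <<'E'
from h import *
s=monitor.observe(); print(s["position"],s["tool_rot"],s["qd"].round(3),s["qpos"])
E
```

```text
clock: 23.22
position: [0.5549, -0.2919, 0.2098]
tool_rot: [3.141, 0.0, -2.832]
force: [-0.1, 1.0, -3.3]
grip_width: 0.0249
finger_force: 89.3
clock: 24.1
position: [0.5547, -0.2923, 0.1305]
tool_rot: [-3.141, 0.001, -2.833]
force: [-0.3, 0.5, -3.0]
grip_width: 0.0251
finger_force: 89.3
[ 0.55471567 -0.29233079  0.13049666] [-3.14082432e+00  6.73915365e-04 -2.83258213e+00] [ 0.001  0.001  0.001  0.002  0.002 -0.    -0.001] [ 0.97134473  0.81315929 -0.93198551  1.6483872   0.73087128  1.06354277
  1.69451233]
```

```bash
python3 -m handwheel '[{"dx":-0.05,"dy":0,"dz":1,"wx":0,"wy":0,"wz":0,"claw":0},{"dx":0,"dy":0,"dz":1,"wx":0,"wy":0,"wz":0,"claw":0},{"dx":0,"dy":0,"dz":0.7,"wx":0,"wy":0,"wz":0,"claw":0},{"dx":0,"dy":0,"dz":0.5,"wx":0,"wy":0,"wz":0,"claw":0},{"dx":0,"dy":0,"dz":0.3,"wx":0,"wy":0,"wz":0,"claw":0},{"dx":0,"dy":0,"dz":0.2,"wx":0,"wy":0,"wz":0,"claw":0},{"dx":0,"dy":0,"dz":0,"wx":0,"wy":0,"wz":0,"claw":0},{"dx":0,"dy":0,"dz":0,"wx":0,"wy":0,"wz":0,"claw":0}]'
python3 - <<'E'
from h import *
s=monitor.observe(); p=s["position"];print(p,s["tool_rot"],s["qd"].round(3))
a=s["tool_rot"][2]+np.pi; x=np.array([np.cos(a),np.sin(a),0]);y=np.array([-x[1],x[0],0])
f=optics.grab_frame("scene"); cv2.imwrite("pics/s_end.png",f["frame"])
R=None
for m in optics.masks_of("pack1","scene")[:6]: print(round(m["p"],2),m["rect"])
for n,o,zs in(("stack",p,(-.0034,.0146)),("legs",np.array([.5555,-.292,.08]),(0,))):
    for z in zs:
        for sx in(1,-1):
            for sy in(1,-1): print(n,z,sx,sy,np.round(proj(f,o+x*.045*sx+y*.014*sy+[0,0,z]),1))
# vertical grey profile below near end of stack
q=proj(f,p+x*.045+[0,0,.0056]); c=int(q[0]);r0=int(q[1])
for dc in(-3,0,3): print(c+dc,r0-14,[tuple(int(t) for t in v) for v in f["frame"][r0-14:r0+22,c+dc]])
E
```

```text
clock: 25.1
position: [0.555, -0.2921, 0.093]
tool_rot: [-3.141, 0.0, -2.832]
force: [0.6, 0.4, -3.1]
grip_width: 0.0249
finger_force: 89.3
[ 0.5549721  -0.29208577  0.09297603] [-3.14140579e+00  1.72554901e-04 -2.83247415e+00] [-0.    -0.003 -0.002  0.    -0.    -0.002  0.001]
0.56 [201.5, 126.4, 19.9, 22.6]
0.43 [194.3, 122.2, 15.2, 17.5]
stack -0.0034 1 1 [205.6 148.9]
stack -0.0034 1 -1 [194.5 145.9]
stack -0.0034 -1 1 [223.4 124.5]
stack -0.0034 -1 -1 [212.7 121.6]
stack 0.0146 1 1 [204.4 143. ]
stack 0.0146 1 -1 [193.3 139.9]
stack 0.0146 -1 1 [222.5 118.5]
stack 0.0146 -1 -1 [211.7 115.6]
legs 0 1 1 [206.  152.2]
legs 0 1 -1 [195.  149.1]
legs 0 -1 1 [223.7 127.7]
legs 0 -1 -1 [213.1 124.9]
196 130 [(102, 142, 66), (107, 147, 68), (112, 154, 76), (118, 158, 79), (116, 159, 78), (115, 155, 82), (128, 156, 97), (133, 153, 111), (141, 152, 125), (140, 144, 126), (133, 134, 120), (115, 116, 107), (91, 96, 87), (80, 82, 76), (79, 83, 74), (78, 82, 72), (78, 87, 75), (70, 76, 65), (74, 76, 65), (90, 91, 81), (86, 89, 81), (73, 78, 67), (57, 63, 52), (49, 55, 44), (53, 60, 66), (65, 
[... 636 characters left out ...]
16), (79, 127, 212), (85, 130, 213), (89, 136, 220), (90, 135, 221), (80, 130, 217), (87, 138, 225), (85, 134, 224)]
202 130 [(108, 112, 99), (127, 128, 118), (128, 129, 120), (137, 136, 125), (139, 138, 127), (146, 145, 136), (152, 149, 138), (149, 148, 137), (149, 147, 136), (144, 142, 133), (138, 138, 127), (137, 137, 127), (129, 131, 118), (101, 105, 98), (82, 86, 79), (76, 80, 73), (77, 80, 72), (79, 85, 77), (105, 107, 99), (144, 140, 132), (159, 158, 144), (156, 154, 148), (122, 124, 114), (89, 89, 82), (58, 63, 55), (52, 60, 52), (53, 66, 84), (64, 90, 149), (75, 114, 192), (84, 129, 212), (87, 138, 223), (83, 130, 216), (81, 131, 212), (86, 133, 216), (83, 130, 214), (83, 129, 213)]
```

```bash
python3 -m handwheel '[{"dx":0,"dy":0,"dz":-0.03,"wx":0,"wy":0,"wz":0,"claw":0},{"dx":0,"dy":0,"dz":0,"wx":0,"wy":0,"wz":0,"claw":0},{"dx":0,"dy":0,"dz":0,"wx":0,"wy":0,"wz":0,"claw":0},{"dx":0,"dy":0,"dz":0,"wx":0,"wy":0,"wz":0,"claw":0}]'; python3 -c "
from workcell import job_done
print(job_done())"
```

```text
clock: 25.7
position: [0.5549, -0.292, 0.0931]
tool_rot: [3.142, 0.0, -2.832]
force: [1.0, -0.1, -3.7]
grip_width: 0.0248
finger_force: 89.3
the job is handed in; nothing more can be done
None
```

Job handed in at about 26 s: the five packs were tapped flush, pinched, carried over the rail, and are held level and still about 10 mm above the leg tops, centred and square to within about 1 mm by camera measurement; the final pose was checked by numbers only, as my picture views were used up.

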